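# Third hand: hold the drawer front against the sprung fence

## Robot

A 7-joint arm with a two-finger parallel gripper is mounted at the origin on a cart in front of the work surface, level with it; the furniture and walls round the work are solid. World frame = base frame: x ahead of the robot, y to its left, z up, the work surface at z = 0. Lengths are in m, angles in degrees, forces in N, time in s.
With the tool pointing down it reaches from about 0.35 to 0.9 m from the base axis. Payload 7.2 kg.
Tool frame: the origin (TCP) lies at the centre of the arm's flange, where the gripper is bolted on; the fingertips stand 173 mm ahead of it and the grasp point (between the pads) lies grip_point_offset ahead of it (grip_point_offset is the distance from the TCP to the grasp point, in m); z points along the fingers, y is the line along which they close (so a half turn about z gives the same grasp; the last joint's range is limited). The gripper opens to 85 mm and grips with 20 to 120 N. Pads are 22 mm wide; open, the fingers measure 114 mm over their backs; the gripper's body (76 mm by 85 mm) begins 54 mm behind the grasp point. The pads swing forward as they close: fully open they stand 13 mm farther back than shut.
Start: joints at [-76.902, 23.554, -0.728, 91.456, 0.321, 64.991, -4.71], TCP at [0.183, 0.598, 0.405] pointing down, gripper open.
Joint ranges: [-169.25, 169.25], [-16.82, 113.86], [-84.01, 82.57], [7.8, 145.47], [-59.2, 239.2], [7.22, 106.19], [-163.78, 163.78]. Speed limits (degrees/s): [136.94, 136.94, 172.46, 172.46, 180, 180, 180].

## Interface

Orientations are given as a 3x3 rotation matrix whose columns are the frame's x, y, z axes.
In Python, from bench import * gives the robot as it stands.
- The arm moves only by the tool servo_tool, never from a script. Its argument "commands" is one flat list of numbers, 5 for each row, row after row: the closure, from 0 (fully open) to 1 (shut), then the shift along the tool's x, y, z in cm, then the turn about the tool's z in rad. In form: [fingers, dx, dy, dz, spin, fingers, dx, dy, dz, spin, ...]. A call has 1 to 12 rows; each row shifts and turns the commanded pose from where the row before left it, along the tool's axes as they then stand; what a row does not reach is not made up. A row lasts 1/10 s, in which the tool goes at most 50 mm and 8.59 degrees, less where a joint would pass 70% of its speed; a pose out of reach is approached as far as the arm can. A call is refused whole if a number of a shift passes 5 or a number of a turn 0.15, either way. A call with a gripper value outside its range is refused whole. The fingers move at their own pace and stop on an object; "force" is the grip in N (left out, the last holds). Time passes only in rows, so rows that do not move let the fingers close. It gives the time, the measured TCP pose, the force, the opening and the grip force at its end, in the units of the state.
- read_state(): the state, without advancing time (a new reading comes with each control period).
- snapshot(name): name is "side" or "top"; returns (picture, depth): 480x640x3 uint8, blue, green, red; 480x640 float32, m along the optical axis (not along the pixel's ray), 0 where there is no reading.
- calibration(name): a dict with "fovy" (degrees; the focal length in pixels is half the picture's height over the tangent of half this angle, whatever the lens; pixels are square), "cx", "cy" (the principal point, pixels), "extrinsics" (4x4, takes a point from camera to world coordinates). Camera axes: x right, y down, z forward; pixel columns grow to the right and rows downward; lengths in m; the calibration is good to about 2 mm. A picture is of the moment at which its call begins. calibration takes no time and is no camera call.
- finish_job(): hands the job in; it is judged then, once.
The state is a dict: "time": time; "joint_pos": joint angles; "joint_vel": joint speeds; "tau": joint torques, N m; "ee_pos": TCP position; "tool_rot": TCP orientation; "wrist_force": force on the tool from outside, world axes, zero at the start; "wrist_torque": the same for the moment, N m; "grip_width": finger opening in m; "grasp_force": force on a finger pad.
Only numpy, scipy, OpenCV 4.12 (cv2) and the standard library are available. Lean on these libraries where they do the work, as an engineer would, in place of code of your own. Each camera call takes 0.05 s, during which the arm holds its last target. There are 200 camera calls.

## Task

I am building a small collection drawer and need a third hand while I drive the screws. Pick up the drawer front (the wooden bar with the little brass knob), stand it upright on the bed of the screwing jig with the knob facing away from the fence and its end up against the wooden end stop, and press its back flat against the sprung fence until the fence's pointer stands between the two pins on the rail; keep it pressed there steadily and finish while still holding it so, without letting go. Never drive the fence to the end of its travel, touch the jig only through the bar, and leave the plain bar without a knob and the other things where they are.

Things in the scene. Friction and masses are not known exactly. Their poses are not given: they have to be found in the camera images.
- jig: Screwing jig, fixed: plywood base 220 mm wide, 12 mm thick; its top is the bed. Origin on the worktop under it; base spans x -85 to +115, y -110 to +110 mm. Jig x points from the open front to the fence, y to the left, to the end stop. A low rail at y -99 mm (16 mm over the bed) bears two dark pins, 4 mm thick, 12 mm high; the pointer must stand between them.
- end_stop (a point): Point on the inner face (looks to jig -y) of the dark wooden end stop, at bed height and level in x with the fence front at rest; axes as the jig's. The stop is rigid, 30 mm high over the bed and runs from 80 mm before this point to 35 mm behind it along jig x.
- fence (a joint): Travel of the sprung fence along jig +x, in m: 0 at rest, hard end at 0.032. Spring 0.8 N per mm from zero, no preload, so the force follows from the travel. The pointer stands between the two pins from 0.010 to 0.022 (about 8 to 18 N); middle 0.016.
- fence_face (a point): Point on the moving fence: on its cork-faced front (looks to jig -x), at bed height, at jig y 0 (70 mm from the stop's face); axes as the jig's. The front runs from y -79 to +64 mm, 0.5 to 25.5 mm over the bed; the fence is 20 mm thick, a spring block behind it is 28 mm high. The pointer is a small steel bar at the fence's right-hand (-y) end.
- drawer_front: Drawer front: wooden bar 18 (x) x 130 (y) x 54 (z) mm, about 0.12 kg, standing upright on the worktop with the brass knob towards the robot. Origin at the centre of its underside; +x points to its flat back (with a narrow groove), -x to the knob side, +y along the bar to the end that goes to the end stop.
- front_knob (a point): Tip of the brass knob, 12 mm thick, that sticks out 13 mm from the middle of the knob face, its axis 15 mm above the underside; the bar is free to be gripped across its 18 mm thickness above 22 mm, and the part above 26 mm stays clear of the fence.
- front_end (a point): Centre of the lower edge of the bar's +y end face, the end that goes against the end stop.
- front_back (a point): Centre of the lower edge of the bar's flat back face, which goes against the fence.
- back_rail: The plain bar, same size 18x130x54 mm but without a knob; origin at the centre of its underside. Not to be moved.
- vial: Bystander: squat glass vial with a stopper, 36 mm across, 55 mm high, near the chest. Not to be moved.
- card_tray: Bystander: small open white card tray with crystals, 40x44x18 mm, behind the bars near the chest. Not to be moved.
- screwdriver: Bystander: small screwdriver with a red handle, 138 mm long, 17 mm high, lying behind the jig. Not to be moved.
- specimen_box_a: Bystander: clear specimen box, 44x41x31 mm, at the left beside the microscope. Not to be moved.
- specimen_box_b: Bystander: clear specimen box, 32x29x35 mm, at the right. Not to be moved.
- petri_dish: Bystander: clear round dish with grains, 60 mm across, 13 mm high, at the right. Not to be moved.
- loupe: Bystander: folding loupe, 36x26x16 mm, at the left. Not to be moved.
- tape: Bystander: roll of tape, 98 mm across, 48 mm high, at the left behind. Not to be moved.

How it is judged (in metres and radians):
On the way:
1. the drawer front is lifted off the worktop (height (world z) of drawer_front above 0.03 m), for 0.1 s.
At the end, for the whole second after the job is handed in: The arm holds the front upright (0.06 rad) on the bed (4 mm), knob outward, back flat on the fence (3 mm, 0.06 rad), end within 6 mm of the stop, still, fence pushed in 10 to 22 mm, 6 to 20 N between bar and fence; the arm touches the bar, not the jig (value of joint fence between 0.01 and 0.022 m and x of front_back in the frame of fence_face between -0.003 and 0.003 m and z of front_back in the frame of fence_face between -0.003 and 0.004 m and y of front_end in the frame of end_stop between -0.006 and 0.003 m and x of front_knob in the frame of fence_face below -0.025 m and angle between the x axis of drawer_front and the x axis of jig, either way round below 0.06 rad and angle between drawer_front's own z axis and vertical below 0.06 rad and contact force between drawer_front and fence between 6 and 20 N and contact force between any of the fingers, the arm and drawer_front above 3 N and contact force between each of the fingers, the arm and jig below 0.5 N and linear speed of drawer_front below 0.01 m/s); the arm keeps its last pose, push and grip.
It fails at once if the fence is driven to the end of its travel (value of joint fence above 0.03 m).
It fails at once if the robot pushes on the jig or its fence directly (contact force between any of the fingers, the arm and jig above 3 N).
It fails at once if the plain bar is moved by more than 20 mm (distance of back_rail from where it was at the start of the episode above 0.02 m).
It fails at once if another thing is moved by more than 20 mm (distance of any of vial, card_tray, screwdriver, specimen_box_a, specimen_box_b, petri_dish, loupe, tape from where it was at the start of the episode above 0.02 m).
It also fails if it takes over 45 s, if anything falls off the work surface, if the arm or the gripper's body presses on something with over 40 N, if the wrist force passes 120 N, or if a joint passes its speed limit or range.

## Working session

There is one attempt and no reset: what is moved stays moved. The work goes in short steps, Python scripts to look and compute and a tool call to move; the robot and the scene stay as the last step left them, time stands still between calls to the robot, and variables do not carry over. Pictures are saved under pics/ and viewed, at most 10 in all, crops included, and the job is handed in when it is done.

Besides the shell and the picture viewer there is one more tool, called after "Call:" in YAML: its name, and indented under it one key for each argument. servo_tool: Moves the arm, as the interface text tells. Its arguments: {"type":"object","properties":{"commands":{"type":"array"},"force":{"type":"number"}},"required":["commands"]}

```bash
ls; mkdir -p pics
python3 - <<'E'
from bench import *
import cv2,numpy as np
for n in("top","side"):
    p,d=snapshot(n); cv2.imwrite(f"pics/{n}0.png",p); np.save(f"{n}0.npy",d); c=calibration(n); print(n,c)
s=read_state(); print(s)
try: print(grip_point_offset)
except Exception as e: print(e)
E
```

```text
pics
top {'fovy': 53.19731492314724, 'cx': 323.1108506054121, 'cy': 240.7009244814995, 'extrinsics': array([[ 0.01284436, -0.98171975,  0.18989828,  0.32373716],
       [-0.99989375, -0.01391932, -0.00432798, -0.02156733],
       [ 0.00689211, -0.18982251, -0.98179423,  1.18981226],
       [ 0.        ,  0.        ,  0.        ,  1.        ]])}
side {'fovy': 45.56914313881629, 'cx': 318.75398049038165, 'cy': 242.29200453045237, 'extrinsics': array([[ 0.99013962, -0.05330947,  0.12954395,  0.36075341],
       [-0.14006497, -0.3614969 ,  0.92179271, -1.31234848],
       [-0.00231055, -0.93084805, -0.36539919,  0.56117836],
       [ 0.        ,  0.        ,  0.        ,  1.        ]])}
{'time': 0.1, 'joint_pos': array([-76.90128135,  23.59494404,  -0.72963115,  91.50102306,
         0.32173892,  64.9897829 ,  -4.70897059]), 'joint_vel': array([ 0.04310283, -0.09835302, -0.03623033, -0.07892242, -0.04500324,
       -0.02688356, -0.0038923 ]), 'tau': array([ 2.95137157e-03, -6.01828194e+01,  6.84334785e-01, -3.00086975e+01,
        1.40243725e-02,  6.53289113e-03,  6.98013700e-07]), 'ee_pos': array([0.18274866, 0.5974692 , 0.40392955]), 'tool_rot': array([[-9.56291512e-01,  2.92414844e-01, -3.22469823e-04],
       [ 2.92415001e-01,  9.56290456e-01, -1.42480528e-03],
       [-1.08259400e-04, -1.45682421e-03, -9.99998933e-01]]), 'wrist_force': array([ 0.26727704,  0.05662872, -0.17787917]), 'wrist_torque': array([0.00629579, 0.00846683, 0.04969865]), 'grasp_force': 0.0, 'grip_width': 0.08554116825764876}
0.1547
```

View pics/top0.png

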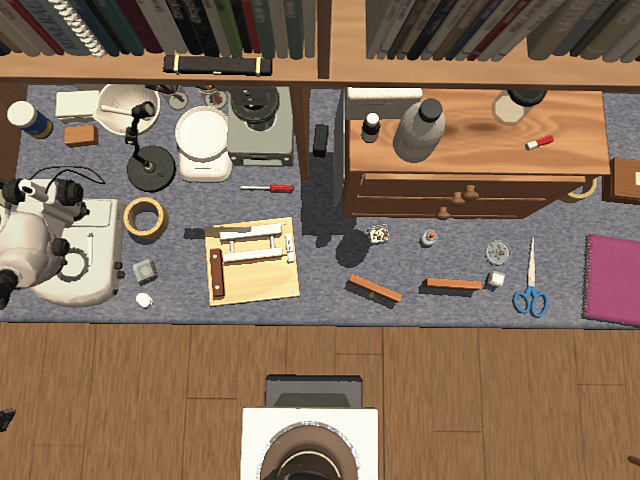

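View pics/side0.png

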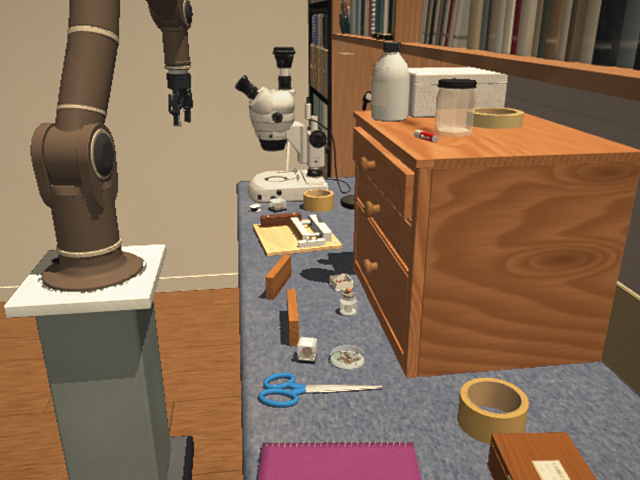

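The top view shows the jig around (252,260), with its dark end stop on the left at (217,272). The two bars are at (375,290), which seems to have a knob at (371,294), and (451,285). I'll enlarge these areas.

```bash
cat > h.py <<'E'
from bench import *
import cv2,numpy as np
def cam(n):
    c=calibration(n); return 240/np.tan(np.radians(c["fovy"]/2)),c["cx"],c["cy"],np.array(c["extrinsics"])
def ray(n,u,v,z):
    f,cx,cy,T=cam(n); d=T[:3,:3]@np.array([(u-cx)/f,(v-cy)/f,1]); o=T[:3,3]
    return o+d*(z-o[2])/d[2]
def cloud(n,d):
    f,cx,cy,T=cam(n); v,u=np.mgrid[:480,:640]
    P=np.stack([(u-cx)/f*d,(v-cy)/f*d,d],-1)@T[:3,:3].T+T[:3,3]; P[d==0]=np.nan; return P
E
python3 - <<'E'
from h import *
p=cv2.imread("pics/top0.png"); 
a=cv2.resize(p[205:310,195:305],None,fx=5,fy=5,interpolation=cv2.INTER_CUBIC)
b=cv2.resize(p[265:310,340:490],None,fx=5,fy=5,interpolation=cv2.INTER_CUBIC)
im=np.zeros((525+0,550,3),np.uint8); im[:]=a; cv2.imwrite("pics/j.png",im); cv2.imwrite("pics/b.png",b)
P=cloud("top",np.load("top0.npy"))
hsv=cv2.cvtColor(p,cv2.COLOR_BGR2HSV)
for nm,(y0,y1,x0,x1) in dict(bar1=(268,310,342,408),bar2=(268,300,415,484)).items():
    s=np.s_[y0:y1,x0:x1]; Q=P[s]; m=(abs(Q[...,2]-.054)<.006)&(hsv[s][...,1]>100)
    m=m.astype(np.uint8); k=max(cv2.findContours(m,0,1)[0],key=cv2.contourArea); r=cv2.minAreaRect(k)
    W=np.array([ray("top",u+x0,v+y0,.054)[:2] for v,u in zip(*np.nonzero(m))])
    rw=cv2.minAreaRect((W*1000).astype(np.float32)); print(nm,m.sum(),rw,W.mean(0),Q[m>0][:,2].mean())
    w,V=np.linalg.eigh(np.cov(W.T)); print(V[:,1],np.sqrt(w*12))
# jig base
s=np.s_[205:310,195:305]; Q=P[s]; m=((abs(Q[...,2]-.012)<.005)).astype(np.uint8)
print(np.unique(np.round(Q[...,2],3)[20:100:1,15:100],return_counts=True))
for lo,hi in((.007,.017),(.03,.06)):
    m=((Q[...,2]>lo)&(Q[...,2]<hi)).astype(np.uint8); n,l,st,ce=cv2.connectedComponentsWithStats(m)
    for i in range(1,n):
        if st[i,4]>30: 
            W=np.array([P[s][v,u] for v,u in zip(*np.nonzero(l==i))]); print(lo,st[i],(cv2.minAreaRect((W[:,:2]*1000).astype(np.float32))),W[:,2].mean())
E
```

```text
bar1 390 ((432.94464111328125, -151.33917236328125), (128.1453857421875, 17.721424102783203), 67.74518585205078) [ 0.4328975  -0.15191319] 0.054279528099639325
[0.37696966 0.92622561] [0.01749192 0.12752526]
bar2 413 ((445.18829345703125, -338.99365234375), (128.63272094726562, 18.280057907104492), 86.94857788085938) [ 0.44531674 -0.33905021] 0.05407221831115281
[0.05419392 0.99853043] [0.01813574 0.13111314]
(array([-0.007, -0.005, -0.004, -0.003, -0.002, -0.001, -0.   ,  0.001,
        0.002,  0.003,  0.004,  0.005,  0.006,  0.007,  0.008,  0.009,
        0.01 ,  0.011,  0.012,  0.013,  0.014,  0.015,  0.016,  0.017,
        0.018,  0.019,  0.02 ,  0.021,  0.022,  0.023,  0.024,  0.025,
        0.026,  0.027,  0.028,  0.029,  0.03 ,  0.031,  0.032,  0.033,
        0.034,  0.035,  0.036,  0.037,  0.038,  0.039,  0.04 ,  0.041,
        0.042,  0.043,  0.044,  0.045,  0.046,  0.047,  0.048,    nan]), array([  1,   3,  10,  24,  30,  41,  64,  66,  46,  27,  23,  12,  32,
        70, 144, 269, 434, 618, 763, 716, 579, 345, 214,  96,  46,  20,
         8,  22,  12,  18,  22,  17,  27,  
[... 181 characters left out ...]
5, 151.29847717285156), (201.1212615966797, 220.45359802246094), 7.437693119049072) 0.012217747579057874
0.007 [ 39  31  37  16 446] ((541.2349243164062, 149.8682403564453), (32.472747802734375, 90.8685531616211), 7.6647515296936035) 0.012375331088949861
0.03 [ 25  18  62  23 670] ((559.6351928710938, 150.57699584960938), (43.099388122558594, 149.69711303710938), 7.130500316619873) 0.03921493263603091
0.03 [ 28  38  70  19 537] ((519.0278930664062, 132.8064727783203), (33.68741989135742, 167.88587951660156), 7.474173545837402) 0.037186185205151684
0.03 [ 15  43  15  48 530] ((467.3699645996094, 229.6194610595703), (115.47879028320312, 25.871461868286133), 7.719482421875) 0.041526835710912556
```

View pics/j.png

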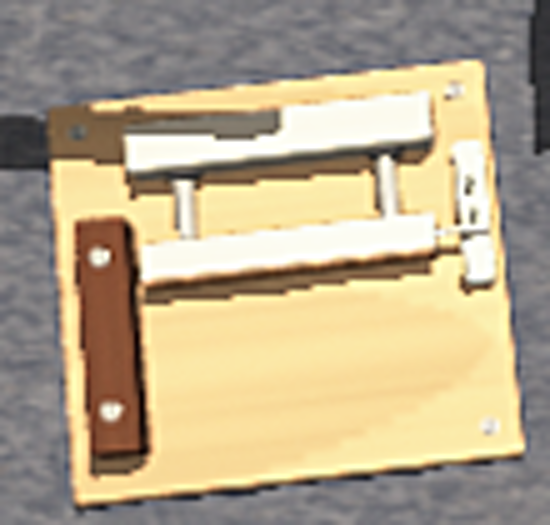

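View pics/b.png

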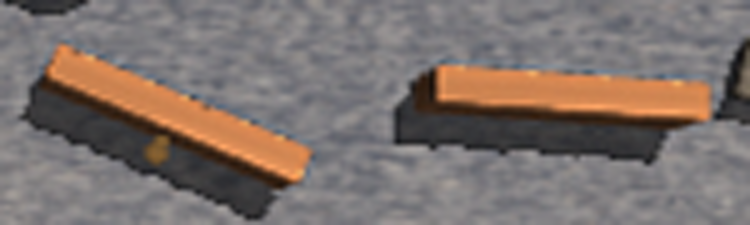

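The crops show the knob (157,150) on the left-hand bar, facing the robot, so bar 1 is the drawer front. It sits at about (0.433,-0.152) with yaw -22°. The jig yaw is about +7.5°, and the stop is at upper left with the pointer and rail on the right. Next I'll move over the bar.

Call:
servo_tool:
  commands: [0,-2.8,-4,0,0,0,-2.8,-4,0,0,0,-2.8,-4,0,0,0,-2.8,-4,0,0,0,-2.8,-4,0,0,0,-2.8,-4,0,0,0,-2.8,-4,0,0,0,-2.8,-4,0,0,0,-2.8,-4,0,0,0,-2.8,-4,0,0,0,-2.8,-4,0,0,0,-2.8,-4,0,0]
  force: 70

```text
time: 1.3
ee_pos: [0.3637, 0.0383, 0.4048]
tool_rot: [[-0.956, 0.292, 0.0], [0.292, 0.956, 0.001], [-0.0, 0.001, -1.0]]
wrist_force: [1.5, 0.2, 1.3]
grip_width: 0.0855
grasp_force: 0.0
```

Call:
servo_tool:
  commands: [0,0,0,0,0.14,0,0,0,0,0.14,0,0,0,0,0.14,0,0,0,0,0.14,0,0,0,0,0.14,0,0,0,0,0.14,0,0,0,0,0.14,0,0,0,0,0.14,0,0,0,0,0.14,0,0,0,0,0.14,0,0,0,0,0.14,0,0,0,0,0.12]

```text
time: 2.5
ee_pos: [0.3635, 0.0403, 0.4045]
tool_rot: [[0.382, 0.924, -0.0], [0.924, -0.382, -0.0], [-0.0, -0.0, -1.0]]
wrist_force: [0.1, 0.2, 0.5]
grip_width: 0.0853
grasp_force: 0.0
```

Call:
servo_tool:
  commands: [0,-3,2.8,0,0,0,-3,2.8,0,0,0,-3,2.8,0,0,0,-3,2.7,0,0,0,-3.1,2.7,0,0,0,0,0,4,0,0,0,0,4,0,0,0,0,4,0,0,0,0,2.5,0,0,0,0,0,0]

```text
time: 3.5
ee_pos: [0.4333, -0.151, 0.2568]
tool_rot: [[0.377, 0.926, -0.007], [0.926, -0.377, 0.0], [-0.002, -0.006, -1.0]]
wrist_force: [-0.0, -0.4, 0.7]
grip_width: 0.0856
grasp_force: 0.0
```

Run:
```python
from h import *
p,d=snapshot("side"); cv2.imwrite("pics/s1.png",cv2.resize(p[190:330,220:380],None,fx=4.5,fy=4,interpolation=cv2.INTER_CUBIC))
# side-view check of bar1 top mask
hsv=cv2.cvtColor(cv2.imread("pics/side0.png"),cv2.COLOR_BGR2HSV); P=cloud("side",np.load("side0.npy"))
m=(abs(P[...,2]-.054)<.005); m[:, :255]=0; m[:,300:]=0; m[:245]=0; m[305:]=0
W=np.array([ray("side",u,v,.054)[:2] for v,u in zip(*np.nonzero(m))]); print(len(W),cv2.minAreaRect((W*1000).astype(np.float32)))
# fence front top edge & stop
print([ray("top",195+u/5-.4,205+v/5-.4,z)[:2].round(4) for u,v,z in((145,285,.0375),(437,255,.0375),(145,247,.0375),(434,213,.0375),(132,222,.042),(147,455,.042))])
```

```text
367 ((429.8338623046875, -218.9365234375), (250.45770263671875, 58.74134826660156), 87.68421936035156)
[array([0.4916, 0.214 ]), array([0.5083, 0.0729]), array([0.5102, 0.2149]), array([0.529 , 0.0749]), array([0.5217, 0.221 ]), array([0.4092, 0.2078])]
```

View pics/s1.png

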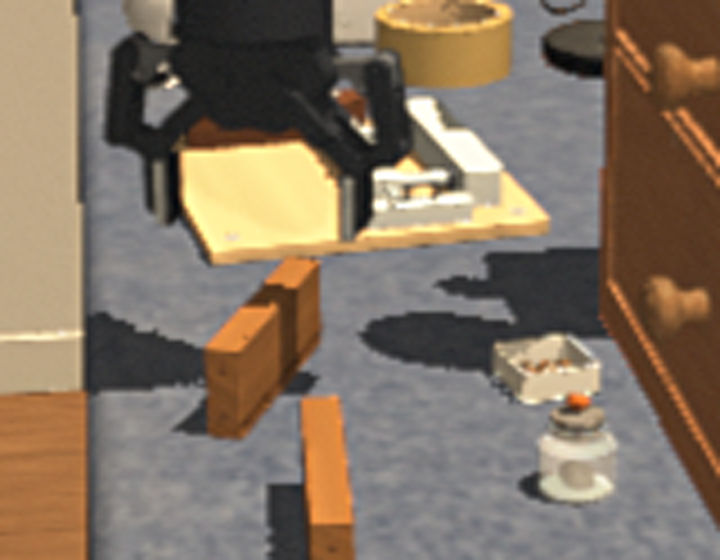

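Crop: the open fingers at (165,190) and (350,210) straddle the bar at (265,350), clear of everything else. I'll descend and grip.

Call:
servo_tool:
  commands: [0,0,0,2.2,0,0,0,0,2.2,0,0,0,0,1,0,0,0,0,0,0,1,0,0,0,0,1,0,0,0,0,1,0,0,0,0,1,0,0,0,0,1,0,0,0,0,1,0,0,0,0,1,0,0,0,0,1,0,0,0,0]
  force: 70

```text
time: 4.75
ee_pos: [0.4349, -0.1515, 0.2062]
tool_rot: [[0.376, 0.926, 0.001], [0.926, -0.376, 0.0], [0.001, 0.0, -1.0]]
wrist_force: [-2.1, 0.3, 7.5]
grip_width: 0.0165
grasp_force: 68.3
```

Call:
servo_tool:
  commands: [1,0,0,-2,0,1,0,0,-3,0,1,0,0,-3,0,1,4.2,-1.1,0,0,1,4.2,-1.1,0,0,1,4.2,-1.1,0,0,1,4.2,-1.1,0,0,1,4.2,-1.1,0,0,1,4.2,-1,0,0,1,4.1,-1,0,0]

```text
time: 5.75
ee_pos: [0.4753, 0.1501, 0.2857]
tool_rot: [[0.376, 0.927, -0.0], [0.927, -0.376, 0.0], [0.0, -0.0, -1.0]]
wrist_force: [1.0, -0.8, -2.1]
grip_width: 0.0168
grasp_force: 68.9
```

Call:
servo_tool:
  commands: [1,0,0,0,-0.13,1,0,0,0,-0.13,1,0,0,0,-0.13,1,0,0,0,-0.127,1,0,0,0,0,1,0,0,0,0,1,0,0,0,0]

```text
time: 6.45
ee_pos: [0.4755, 0.1481, 0.2856]
tool_rot: [[-0.128, 0.992, -0.0], [0.992, 0.128, -0.0], [-0.0, -0.0, -1.0]]
wrist_force: [-0.1, -0.7, -0.6]
grip_width: 0.0171
grasp_force: 68.8
```

Run:
```python
from h import *
s=read_state(); print(s["ee_pos"],s["tool_rot"].round(4),s["wrist_force"],s["grip_width"],s["grasp_force"])
p,d=snapshot("top"); q,e=snapshot("side")
a=cv2.resize(p[200:310,190:310],None,fx=4.5,fy=4.5,interpolation=cv2.INTER_CUBIC)
b=cv2.resize(q[180:260,240:350],None,fx=6,fy=6,interpolation=cv2.INTER_CUBIC)
cv2.imwrite("pics/t2.png",a);cv2.imwrite("pics/s2.png",b)
```

```text
[0.47550159 0.14811053 0.28561701] [[-1.276e-01  9.918e-01 -2.000e-04]
 [ 9.918e-01  1.276e-01 -1.000e-04]
 [-1.000e-04 -2.000e-04 -1.000e+00]] [-0.05370678 -0.68114116 -0.64422485] 0.017050111187485454 68.83501768112183
```

View pics/s2.png

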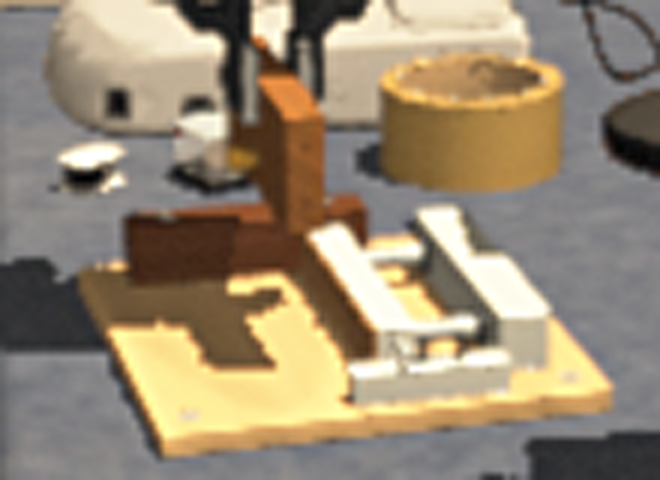

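The side crop shows the bar upright, knob at (240,160) facing away from the fence, above the bed and ahead of the fence, whose front is at (345,290). I'll check the bar pose numerically from depth.

Run:
```python
from h import *
o=np.array([.4855,.1493]);a=np.radians(7.45);R=np.array([[np.cos(a),np.sin(a)],[-np.sin(a),np.cos(a)]])
for n,(y0,y1,x0,x1) in dict(side=(188,222,278,300),top=(215,300,195,305)).items():
    p,d=snapshot(n); P=cloud(n,d)[y0:y1,x0:x1]; h=cv2.cvtColor(p,cv2.COLOR_BGR2HSV)[y0:y1,x0:x1]
    m=(h[...,1]>120)&(h[...,0]<20)&(P[...,2]>.07)&(P[...,2]<.145)
    Q=P[m]; J=(Q[:,:2]-o)@R.T*1000; z=Q[:,2]*1000
    print(n,m.sum(),np.percentile(J[:,0],[2,50,98]),np.percentile(J[:,1],[2,5,50,95,98]),np.percentile(z,[1,50,99]))
    for lo,hi in((75,95),(95,115),(115,140)):
        k=(z>lo)&(z<hi)
        if k.sum()>15: print(lo,k.sum(),J[k].mean(0),np.percentile(J[k][:,0],[3,97]),np.percentile(J[k][:,1],[3,97]))
    if n=="top":
        v,u=np.nonzero(m); W=np.array([ray("top",b+x0,c+y0,.1335)[:2] for c,b in zip(v,u)]); J=(W-o)@R.T*1000
        print(cv2.minAreaRect(J.astype(np.float32)))
```

```text
side 308 [-28.10302407 -16.06918263  -2.58452986] [-71.31579356 -70.27108303 -55.23661778  17.42090996  32.97727092] [ 79.11154685 109.24554408 133.58593489]
75 82 [-16.79611493 -40.38207628] [-27.53423441  -3.75938785] [-71.7728922  36.2755501]
95 98 [-16.30781833 -42.61795282] [-28.54259558  -3.83313649] [-70.64770835  18.97435778]
115 128 [-11.58019123 -41.32908756] [-20.01067143  -1.88521038] [-70.19509519  16.58965457]
top 269 [-24.40564744 -15.75273432  -2.02552199] [-66.04151121 -64.50869916 -41.34805324 -15.23704093  -8.83032903] [ 83.52336467 132.25257284 138.2196722 ]
75 25 [-19.64166738 -37.59934015] [-20.12608681 -19.04145694] [-63.47462589 -11.80073932]
95 40 [-19.96508325 -35.93662433] [-29.06877196 -18.79305908] [-64.90056797  -4.05734587]
115 204 [-12.25979485 -42.36134494] [-19.7281453   -2.17120991] [-65.7738924  -16.31515384]
((-15.748406410217285, -36.385135650634766), (30.228740692138672, 64.88504791259766), 7.00396203994751)
```

The bar is about 7 mm short of the stop and 16 mm short of the fence, with its underside at about 0.08. I'll lower it.

Call:
servo_tool:
  commands: [1,0,0,2.5,0,1,0,0,2.5,0,1,0,0,1,0,1,0,0,0.4,0,1,0,0,0.2,0,1,0,0,0,0,1,0,0,0,0]

```text
time: 7.35
ee_pos: [0.4759, 0.1483, 0.2204]
tool_rot: [[-0.13, 0.991, 0.001], [0.991, 0.13, 0.001], [0.0, 0.001, -1.0]]
wrist_force: [0.5, -0.6, -1.7]
grip_width: 0.0169
grasp_force: 68.8
```

Call:
servo_tool:
  commands: [1,0,0,0.1,0,1,0,0,0,0,1,0,0,0,0]

```text
time: 7.65
ee_pos: [0.4756, 0.1482, 0.2189]
tool_rot: [[-0.131, 0.991, 0.0], [0.991, 0.131, 0.0], [0.0, 0.0, -1.0]]
wrist_force: [-0.8, -0.5, -1.9]
grip_width: 0.0168
grasp_force: 68.8
```

Call:
servo_tool:
  commands: [1,0,0,0.1,0,1,0,0,0,0,1,0,0,0,0]

```text
time: 7.95
ee_pos: [0.4757, 0.1482, 0.2182]
tool_rot: [[-0.131, 0.991, 0.0], [0.991, 0.131, 0.001], [0.0, 0.0, -1.0]]
wrist_force: [-1.9, -0.0, 6.0]
grip_width: 0.0166
grasp_force: 69.8
```

Call:
servo_tool:
  commands: [1,0.3,0,0,0,1,0.2,0,0,0,1,0,0,0,0,1,0,0,0,0]

```text
time: 8.35
ee_pos: [0.4754, 0.153, 0.2182]
tool_rot: [[-0.13, 0.991, 0.001], [0.991, 0.13, 0.0], [-0.0, 0.001, -1.0]]
wrist_force: [-0.4, -3.3, 5.8]
grip_width: 0.0166
grasp_force: 69.8
```

Call:
servo_tool:
  commands: [1,0.1,0,0,0,1,0.1,0,0,0,1,0,0,0,0]

```text
time: 8.65
ee_pos: [0.4753, 0.1546, 0.2182]
tool_rot: [[-0.13, 0.992, 0.002], [0.992, 0.13, -0.0], [-0.0, 0.002, -1.0]]
wrist_force: [0.7, -3.1, 5.8]
grip_width: 0.0164
grasp_force: 69.9
```

Call:
servo_tool:
  commands: [1,0.1,0,0,0,1,0,0,0,0,1,0,0,0,0]

```text
time: 8.95
ee_pos: [0.4752, 0.1548, 0.2182]
tool_rot: [[-0.129, 0.992, 0.002], [0.992, 0.129, -0.001], [-0.001, 0.001, -1.0]]
wrist_force: [0.8, -6.5, 6.0]
grip_width: 0.0164
grasp_force: 70.0
```

Stop contact at the end, felt as -6.5 N. I'll ease back slightly and go to the fence.

Call:
servo_tool:
  commands: [1,-0.1,0.4,0,0,1,0,0.4,0,0,1,0,0.2,0,0,1,0,0,0,0,1,0,0,0,0]

```text
time: 9.45
ee_pos: [0.4797, 0.1551, 0.2182]
tool_rot: [[-0.13, 0.991, -0.015], [0.991, 0.13, -0.002], [0.0, -0.015, -1.0]]
wrist_force: [-25.8, -7.2, 41.9]
grip_width: 0.0167
grasp_force: 75.4
```

Call:
servo_tool:
  commands: [1,0,0.3,0,0,1,0,0.2,0,0,1,0,0.2,0,0,1,0,0,0,0,1,0,0,0,0]

```text
time: 9.95
ee_pos: [0.4874, 0.1561, 0.2182]
tool_rot: [[-0.131, 0.991, -0.013], [0.991, 0.131, -0.002], [0.0, -0.013, -1.0]]
wrist_force: [-21.8, -7.0, 35.8]
grip_width: 0.017
grasp_force: 74.4
```

The bed contact force has grown to 36 N with drag, so I'm lifting slightly to unload it.

Call:
servo_tool:
  commands: [1,0,0,-0.1,0,1,0,0,0,0,1,0,0,0,0]

```text
time: 10.25
ee_pos: [0.4913, 0.1568, 0.2184]
tool_rot: [[-0.13, 0.991, -0.001], [0.991, 0.13, -0.001], [-0.001, -0.001, -1.0]]
wrist_force: [-1.7, -4.9, -0.4]
grip_width: 0.0164
grasp_force: 69.1
```

Call:
servo_tool:
  commands: [1,0,0,-0.1,0,1,0,0,0,0,1,0,0,0,0]

```text
time: 10.55
ee_pos: [0.4914, 0.1569, 0.2193]
tool_rot: [[-0.13, 0.991, -0.001], [0.991, 0.13, -0.001], [-0.001, -0.001, -1.0]]
wrist_force: [-1.5, -5.2, -2.5]
grip_width: 0.0165
grasp_force: 68.6
```

Run:
```python
from h import *
p,d=snapshot("top"); q,e=snapshot("side")
b=cv2.resize(q[190:260,250:350],None,fx=7,fy=7,interpolation=cv2.INTER_CUBIC)
cv2.imwrite("pics/s3.png",b); print(read_state()["wrist_torque"])
```

```text
[-1.2941208   0.27744073  0.02842503]
```

View pics/s3.png

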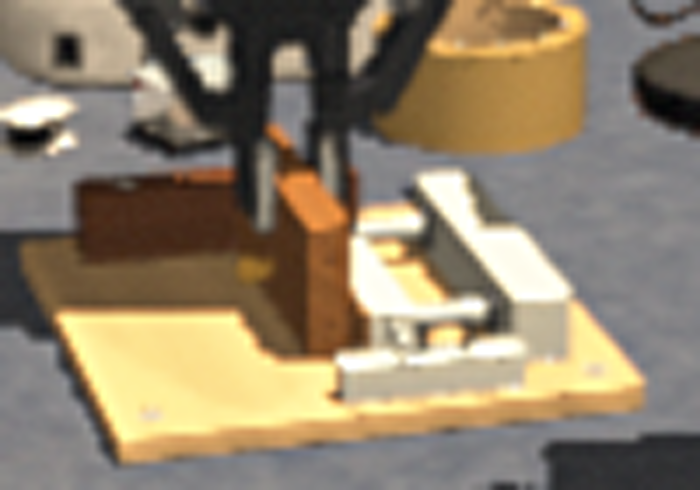

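The bar is upright with its back almost at the fence front (355,250) and the finger tips above the fence top. I'll push on in small steps and ease off the stop a little.

Call:
servo_tool:
  commands: [1,-0.05,0.1,0,0,1,0,0.1,0,0,1,0,0,0,0,1,0,0,0,0]

```text
time: 11.05
ee_pos: [0.4932, 0.157, 0.2194]
tool_rot: [[-0.13, 0.991, -0.001], [0.991, 0.13, -0.0], [-0.0, -0.001, -1.0]]
wrist_force: [-2.0, -4.2, -2.4]
grip_width: 0.0162
grasp_force: 68.8
```

Call:
servo_tool:
  commands: [1,0,0.2,0,0,1,0,0.2,0,0,1,0,0,0,0,1,0,0,0,0]

```text
time: 11.45
ee_pos: [0.4967, 0.1575, 0.2192]
tool_rot: [[-0.13, 0.991, -0.003], [0.991, 0.13, -0.001], [-0.0, -0.003, -1.0]]
wrist_force: [-4.7, -5.1, -0.2]
grip_width: 0.0164
grasp_force: 69.1
```

Call:
servo_tool:
  commands: [1,-0.05,0.2,0,0,1,0,0.2,0,0,1,0,0.2,0,0,1,0,0,0,0,1,0,0,0,0]

```text
time: 11.95
ee_pos: [0.502, 0.158, 0.2191]
tool_rot: [[-0.131, 0.991, -0.005], [0.991, 0.131, -0.0], [0.0, -0.005, -1.0]]
wrist_force: [-8.0, -4.0, 2.2]
grip_width: 0.0166
grasp_force: 69.4
```

Call:
servo_tool:
  commands: [1,0,0.2,0,0,1,0,0.1,0,0,1,0,0,0,0,1,0,0,0,0]

```text
time: 12.35
ee_pos: [0.5044, 0.1584, 0.219]
tool_rot: [[-0.131, 0.991, -0.006], [0.991, 0.131, -0.001], [0.0, -0.006, -1.0]]
wrist_force: [-9.7, -3.6, 3.2]
grip_width: 0.0164
grasp_force: 69.6
```

Call:
servo_tool:
  commands: [1,0,0.2,0,0,1,0,0.2,0,0,1,0,0,0,0,1,0,0,0,0,1,0,0,0,0]

```text
time: 12.85
ee_pos: [0.5078, 0.1588, 0.2188]
tool_rot: [[-0.131, 0.991, -0.008], [0.991, 0.131, -0.001], [0.0, -0.008, -1.0]]
wrist_force: [-12.9, -3.9, 3.5]
grip_width: 0.0167
grasp_force: 69.8
```

Run:
```python
from h import *
p,d=snapshot("top"); q,e=snapshot("side")
a=cv2.resize(p[225:275,225:305],None,fx=7,fy=7,interpolation=cv2.INTER_CUBIC)
b=cv2.resize(q[205:255,270:350],None,fx=7,fy=7,interpolation=cv2.INTER_CUBIC)
cv2.imwrite("pics/f4.png",cv2.resize(np.vstack([a,b]),None,fx=.85,fy=.85)); print(read_state()["wrist_torque"])
```

```text
[-0.99382272  2.70079005 -0.15644363]
```

View pics/f4.png

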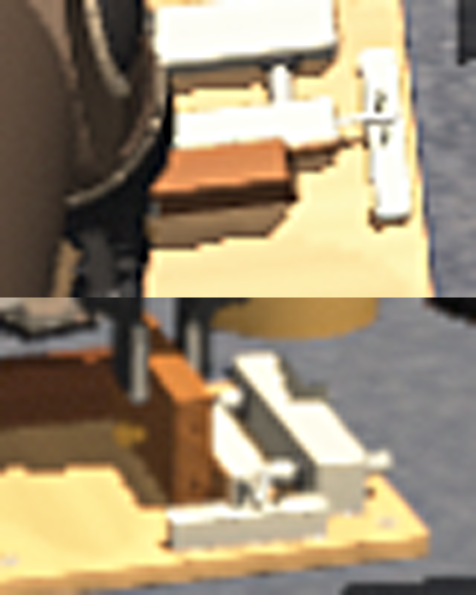

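The pointer (380,120) stands midway between the pins (about 101 and 137 in the top crop), and the bar is flush with the fence, standing on the bed, knob outward. One last check for tilt and steadiness.

Call:
servo_tool:
  commands: [1,0,0,0,0,1,0,0,0,0,1,0,0,0,0,1,0,0,0,0,1,0,0,0,0]

```text
time: 13.45
ee_pos: [0.5078, 0.1588, 0.2188]
tool_rot: [[-0.131, 0.991, -0.008], [0.991, 0.131, -0.001], [0.0, -0.008, -1.0]]
wrist_force: [-11.4, -4.1, 3.5]
grip_width: 0.0166
grasp_force: 69.8
```

Run:
```python
from h import *
o=np.array([.4855,.1493]);a=np.radians(7.45);R=np.array([[np.cos(a),np.sin(a)],[-np.sin(a),np.cos(a)]])
q,d=snapshot("side"); P=cloud("side",d); h=cv2.cvtColor(q,cv2.COLOR_BGR2HSV)
J=(P[...,:2]-o)@R.T*1000; z=P[...,2]*1000
m=(h[...,1]>120)&(h[...,0]<20)&(J[...,1]<-45)&(J[...,1]>-75)&(J[...,0]<40)&(J[...,0]>-5)&(z>14)
for lo in range(14,66,10):
    k=m&(z>=lo)&(z<lo+10); print(lo,k.sum(),np.percentile(J[k][:,0],[5,50,95]).round(1) if k.sum()>5 else '')
print("top",np.percentile(z[m],98),"end y",np.percentile(J[m][:,1],[10,30]))
```

```text
14 24 [11.7 17.7 29.6]
24 34 [11.6 22.2 29.8]
34 29 [12.2 20.1 29.9]
44 23 [11.4 16.5 26. ]
54 31 [11.6 19.2 27.4]
64 17 [11.8 21.3 28.9]
top 65.90233653585192 end y [-64.25874616 -61.50196188]
```

```bash
python3 -c "
from bench import *
print(finish_job())"
```

```text
the job is handed in; nothing more can be done
None
```

I handed the job in with the arm still holding the drawer front upright on the bed, knob outward and end at the stop. Its back was pressed on the fence at about 12 N, with the pointer midway between the pins; the hand-in gave no verdict.

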